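Refill the coin cup and hold its bayonet lid half-way to the lock

ROBOT

A 6-joint arm with a two-finger parallel gripper is mounted at the origin on the work surface. World frame = base frame: x ahead of the robot, y to its left, z up, the work surface at z = 0. Lengths are in mm, angles in rad, forces in N, time in s.
With the tool pointing down it reaches from about 425 to 950 mm from the base axis. Payload 14.7 kg.
Tool frame: the origin (TCP) lies on the centre line of the jaws, within the pads' length; the fingertips stand 25 mm ahead of it and the grasp point (between the pads) lies 6 mm ahead of it (robot.finger_overhang is the distance from the TCP to the fingertips, in mm); z points along the fingers, x is the direction in which the jaws open and shut, and the axes are right-handed (so a half turn about z gives the same grasp; the last joint's range is limited). The gripper opens to 85 mm and grips with 20 to 120 N. Pads are 22 mm wide; open, the fingers measure 114 mm over their backs; the gripper's body (76 mm by 85 mm) begins 54 mm behind the grasp point. The pads swing forward as they close: fully open they stand 13 mm farther back than shut.
Start: joints at [-1.237, 0.48, 1.596, -0, 1.065, -0.047], TCP at [241.597, -603.427, 256.297] pointing down, gripper open.
Joint ranges: [-2.75, 2.75], [-0.82, 2.05], [0.23, 2.67], [-1.56, 4.7], [0.09, 2.69], [-2.92, 2.92]. Speed limits (rad/s): [1.89, 1.89, 2.39, 3.01, 3.01, 3.01].

INTERFACE

Orientations are given as a unit quaternion [w, x, y, z].
In Python, from bench import robot gives the robot as it stands.
- The arm moves only by the tool play_rows, never from a script. Its argument "motion" is a list of rows, each a list of 7 numbers: the shift along the tool's x, y, z in m, then the turn, a rotation vector about the tool's x, y, z in degrees, then the gripper command: -1 is shut, 1 is fully open, values between are in proportion. In form: [[x, y, z, ax, ay, az, fingers], ...]. A call has exactly 10 rows; each row shifts and turns the pose as measured when the row begins, along the tool's axes as they then stand; what a row does not reach is not made up. A row lasts 1/12 s, in which the tool goes at most 41.7 mm and 7.16 degrees, less where a joint would pass 70% of its speed; a pose out of reach is approached as far as the arm can. A call is refused whole if a number of a shift passes 0.0417 or a number of a turn 7.16, either way. A call with a gripper value outside its range is refused whole. The fingers move at their own pace and stop on an object; the grip force is fixed at half the most. Time passes only in rows, so rows that do not move let the fingers close, or fill a call up. It gives the time, the measured TCP pose, the force and the opening at its end, in the units of the state.
- robot.read_state(): the state, without advancing time (a new reading comes with each control period).
- robot.read_camera(name): name is "scene" or "top" or "wrist"; returns the picture (400x640x3 uint8, red, green, blue); there is no depth.
- robot.get_calibration(name): a dict with "K" (3x3 intrinsics, pixels), "extrinsics" (4x4, takes a point from world to camera coordinates); the wrist camera has in their place "tool_from_camera" (4x4, takes a point from camera to tool coordinates, whose origin is the TCP and whose axes are the tool frame's). Camera axes: x right, y up, looking along -z (the intrinsics and any distortion apply to the point x, -y, -z); pixel columns grow to the right and rows downward; lengths in mm; the calibration is good to about 2 mm. A picture is of the moment at which its call begins: read the wrist's pose just before it. get_calibration takes no time and is no camera call.
- robot.finish_job(): hands the job in, once; it reports no verdict.
The state is a dict: "time": time; "joint_positions": joint angles; "qvel": joint speeds; "tau": joint torques, N m; "tool_pos": TCP position; "tcp_rot": TCP orientation; "contact_force": force on the tool from outside, world axes, zero at the start; "moment": the same for the moment, N m; "width": opening from 0.0 (shut) to 1.0 (fully open).
Only numpy, scipy, OpenCV 4.12 (cv2) and the standard library are available. Lean on these libraries where they do the work, as an engineer would, in place of code of your own. Each camera call takes 0.05 s, during which the arm holds its last target. There are 200 camera calls.

TASK

Stand the spare coin rolls from the turntable fully home in the empty sockets of the coin cup, leaving alone the roll already there and everything else on the ledge. Then lower the lid, its two ribs over the long entry bars, right down onto the cup's foot and twist it clockwise (seen from above) against its spring to the round pips, half-way to the double-bar lock marks; it must never reach the lock and click. Finish while still gripping the lid, holding it seated at that half-way position: do not let go.

Things in the scene. Friction and masses are not known exactly. Their poses are not given: they have to be found in the camera images.
- cup: Low stainless coin cup screwed to the ledge. Origin: centre of its underside; z up. Round foot of radius 62 mm, top at z = 10 mm; on it a drum of radius 43 mm with three sockets. A bayonet flange of outer radius 48 mm rings the drum at z = 20 to 26 mm; its two gaps, 22 mm wide, lie on the cup's +x and -x sides, where long entry bars are marked on the foot.
- half_mark (a point): Round pip on the foot's top, at radius 57 mm, outside the lid: the half-way position, 39 degrees (0.68 rad) clockwise from above of the cup's +x entry bar. A like pip lies opposite.
- lock_mark (a point): Double bar on the foot's top, 78 degrees (1.37 rad) clockwise of the cup's +x entry bar: a lid rib turned here clicks the lock (it begins about 0.05 rad before). A like mark lies opposite.
- pocket0 (a point): Socket 0 of the cup: centre of its floor. Round sleeve, bore 25 mm, 15 mm deep, its mouth 30 mm above the ledge; centre 29 mm from the cup's axis, towards the cup's +y. An empty socket shows a thin grey felt pad on its floor.
- pocket1 (a point): Socket 1, alike, 120 degrees anticlockwise of socket 0.
- pocket2 (a point): Socket 2, alike, 240 degrees anticlockwise of socket 0.
- twist_ring (a joint): Sprung ring inside the cup that the lid's lugs push round, rad. 0 at rest; grows as the lid turns clockwise. It lags the lid's turn from the entry by about 0.07 of play: half-way is about 0.61, the lock clicks from about 1.25. Return spring 0.28 N m per rad: a lid let go springs back most of the way.
- lid: Loose stainless cap lid, 0.2 kg, standing on its skirt. Origin: centre of its lower edge; z up. Outer diameter 106, inner 100, inside height 52, flat top at z = 56 mm. Two inward lugs 16 mm wide, 8 mm high, in to radius 45 mm, at the lower edge on its +x and -x; dark ribs outside show where. Works either way round.
- lid_grip (a point): On the lid: middle of its flat-sided grip bar, 44 mm long along the lid's x, 14 mm thick along y, from z = 56 to 91 mm of the lid; this point is at z = 74 mm. In the cup the lid enters the gaps with 2 mm radial and 3 mm sidewise play (yaw within 4 degrees), rests with its lower edge on the foot, 10 mm above the ledge, and then turns only clockwise.
- roll_1: Coin roll: upright paper-wrapped cylinder, 22 mm diameter, 45 mm tall, 0.07 kg, bevelled ends. Origin: centre of its underside. It already stands in one of the cup's sockets.
- roll_2: Coin roll: upright paper-wrapped cylinder, 22 mm diameter, 45 mm tall, 0.07 kg, bevelled ends. Origin: centre of its underside. A spare, standing on the turntable, whose top is 20 mm above the ledge.
- roll_3: Coin roll: upright paper-wrapped cylinder, 22 mm diameter, 45 mm tall, 0.07 kg, bevelled ends. Origin: centre of its underside. A spare, standing on the turntable, whose top is 20 mm above the ledge.
- nazar: Bystander on the turntable: nazar bead lying flat, 34 mm across, 10 mm high. Origin: centre of its underside.
- bell_button: Bystander on the turntable: chrome doorbell button, 36 mm across, 12 mm high. Origin: centre of its underside.
- loop_1: Bystander: small rigid amber resin bead loop, 44 mm across, 8 mm high, lying in the middle of the turntable (disc 200 mm across, top 20 mm above the ledge, turns stiffly). Origin: its centre, underside.
- loop_2: Bystander: rigid amber resin bead loop, 66 mm across, 10 mm high, on the ledge. Origin: its centre, underside.
- loop_3: Bystander: rigid amber resin bead loop, 78 mm across, 10 mm high, on the ledge. Origin: its centre, underside.

How it is judged:
By the outcome, as a careful person would: the job done as asked, in the order asked, and still so for the second after the job is handed in, while the arm keeps its last pose, push and grip.
It also fails if it takes over 70 s, if anything falls off the work surface, if the arm or the gripper's body presses on something with over 40 N, if the wrist force passes 120 N, or if a joint passes its speed limit or range.

## Working session

There is one attempt and no reset: what is moved stays moved. The work goes in short steps, Python scripts to look and compute and a tool call to move; the robot and the scene stay as the last step left them, time stands still between calls to the robot, and variables do not carry over. Pictures are saved under pics/ and viewed, about 8 in all and at most 12, crops included, and the job is handed in when it is done.

Besides the shell and the picture viewer there is one more tool, called after "Call:" as name([rows], argument=value, ...), one row to a line, values as JSON. play_rows: Moves the arm, as the interface text tells. Its arguments: {"type":"object","properties":{"motion":{"type":"array"}},"required":["motion"]}

```bash
ls; mkdir -p pics
cat > h.py <<'E'
import numpy as np,cv2
from scipy.spatial.transform import Rotation as R
from bench import robot
def cam(name):
    c=robot.get_calibration(name);K=np.array(c["K"])
    if name=="wrist":
        s=robot.read_state();T=np.eye(4);q=s["tcp_rot"];T[:3,:3]=R.from_quat([q[1],q[2],q[3],q[0]]).as_matrix();T[:3,3]=s["tool_pos"]
        return K,np.linalg.inv(T@np.array(c["tool_from_camera"])),c
    return K,np.array(c["extrinsics"]),c
def ray(K,E,px,z):
    d=np.array([(px[0]-K[0,2])/K[0,0],-(px[1]-K[1,2])/K[1,1],-1.])
    o=-E[:3,:3].T@E[:3,3];w=E[:3,:3].T@d
    return o+w*(z-o[2])/w[2]
def proj(K,E,p):
    c=E[:3,:3]@np.array(p,float)+E[:3,3]
    return np.array([K[0,0]*c[0]/-c[2]+K[0,2],K[1,1]*-c[1]/-c[2]+K[1,2]])
def save(name,f,crop=None,sc=1):
    im=robot.read_camera(name);cv2.imwrite("pics/"+f+"_raw.png",im[...,::-1]);o=im
    if crop: x0,y0,x1,y1=crop;o=im[y0:y1,x0:x1]
    if sc!=1:o=cv2.resize(o,None,fx=sc,fy=sc,interpolation=cv2.INTER_CUBIC)
    cv2.imwrite("pics/"+f+".png",o[...,::-1]);return im
E
python3 - <<'E'
from h import *
np.set_printoptions(precision=4,suppress=True)
for n in ("scene","top"):
    K,E,c=cam(n);print(n,c);save(n,n+"1")
print(robot.get_calibration("wrist"));print(robot.read_state())
a=cv2.imread("pics/top1.png");cv2.imwrite("pics/a.png",a)
E
```

```text
pics
scene {'K': array([[392.9746,   0.    , 316.8327],
       [  0.    , 392.9746, 198.9912],
       [  0.    ,   0.    ,   1.    ]]), 'extrinsics': array([[   -0.4627,     0.8863,     0.0193,   227.2834],
       [   -0.5785,    -0.3183,     0.751 ,   252.222 ],
       [    0.6718,     0.3363,     0.66  , -1160.3482],
       [    0.    ,     0.    ,     0.    ,     1.    ]])}
top {'K': array([[486.0162,   0.    , 321.4757],
       [  0.    , 486.0162, 201.4291],
       [  0.    ,   0.    ,   1.    ]]), 'extrinsics': array([[   -0.0268,    -0.9996,    -0.0099,    20.5835],
       [    0.9912,    -0.0278,     0.1296,  -530.9872],
       [   -0.1298,    -0.0063,     0.9915, -1157.0673],
       [    0.    ,     0.    ,     0.    ,     1.    ]])}
{'K': array([[283.1149,   0.    , 315.6963],
       [  0.    , 283.1149, 201.8214],
       [  0.    ,   0.    ,   1.    ]]), 'tool_from_camera': array([[   1.    ,    0.0004,    0.0006,    0.1739],
       [   0.0006,   -0.9585,   -0.2852,  -73.1474],
       [   0.0005,    0.2852,   -0.9585, -117.9957],
       [   0.    ,    0.    ,    0.    ,    1.    ]])}
{'time': 0.1, 'joint_positions': array([-1.2366,  0.4808,  1.5968,  0.    ,  1.0651, -0.0466]), 'qvel': array([ 0.0017, -0.0017, -0.001 , -0.0004, -0.0006,  0.0015]), 'tau': array([  0.0018, -95.2255, -43.1039,   0.0001,   0.0053,  -0.0001]), 'tool_pos': array([ 241.4933, -603.1134,  255.7411]), 'tcp_rot': array([-0.0003,  0.8281, -0.5605, -0.0004]), 'contact_force': array([ 0.0757,  0.429 , -0.6754]), 'moment': array([ 0.0125, -0.0134, -0.0436]), 'width': 1.001237500008186}
```

View pics/top1.png

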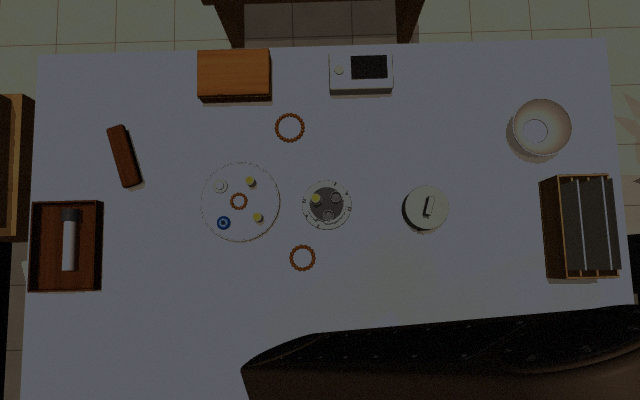

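View pics/scene1.png

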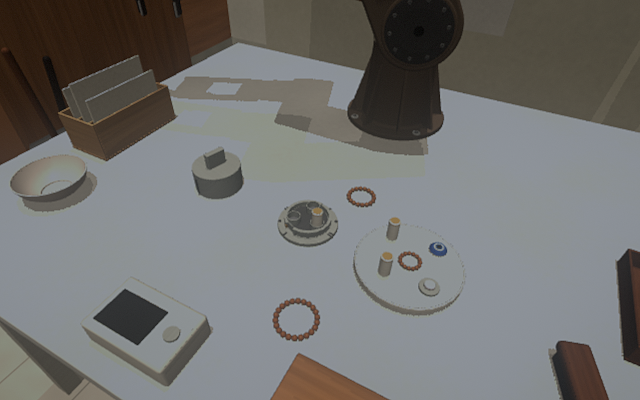

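The top view shows the turntable at (240,202) with roll tops at (251,182) and (257,217). The cup is at (327,205) with its roll at (317,199), the lid at (428,206), and loops at (290,127) and (302,258). The scene view agrees.

Run:
```python
from h import *
np.set_printoptions(precision=1,suppress=True)
im=cv2.imread("pics/top1.png");K,E,_=cam("top")
hsv=cv2.cvtColor(im,cv2.COLOR_BGR2HSV)
m=cv2.inRange(hsv,(18,80,90),(35,255,255));n,l,s,c=cv2.connectedComponentsWithStats(m)
for i in range(1,n):
    if s[i,4]>15: print("roll?",c[i],s[i,4],"z65",ray(K,E,c[i],65),"z60",ray(K,E,c[i],60))
for nm,p,z in (("cupfoot",(327,204.5),10),("lidtop",(427.5,206.5),56),("bar",(429.5,206),91),("tt",(240.5,202),20),("loop3",(290,127.5),5),("loop2",(302.5,258),5),("nazar",(223.5,223),30),("bell",(220.5,187),32)):
    print(nm,ray(K,E,p,z))
o=np.hstack([cv2.resize(im[170:240,292:362],None,fx=5.5,fy=5.5,interpolation=2),cv2.resize(im[170:240,392:462],None,fx=5.5,fy=5.5,interpolation=2)])
cv2.imwrite("pics/c.png",np.clip(o*1.6,0,255).astype(np.uint8))
s=robot.read_state();print(R.from_quat(np.roll(s["tcp_rot"],-1)).as_matrix())
```

```text
roll? [ 17.9 121.1] 37 z65 [747.3 746.1  65. ] z60 [748.9 749.4  60. ]
roll? [ 16.5 147. ] 34 z65 [682.2 746.1  65. ] z60 [683.6 749.4  60. ]
roll? [ 15.8 164.7] 84 z65 [638.2 745.5  65. ] z60 [639.3 748.8  60. ]
roll? [248.8 179.7] 29 z65 [585.  179.2  65. ] z60 [585.9 180.   60. ]
roll? [315.2 197.2] 36 z65 [537.9  20.6  65. ] z60 [538.6  20.7  60. ]
roll? [ 13.6 212.8] 34 z65 [520.6 744.2  65. ] z60 [521.2 747.4  60. ]
roll? [256.2 215.8] 32 z65 [497.2 162.2  65. ] z60 [497.7 162.9  60. ]
cupfoot [526.5  -7.4  10. ]
lidtop [ 509.2 -248.1   56. ]
bar [ 506.2 -245.4   91. ]
tt [537.5 207.4  20. ]
loop3 [728.8  81.8   5. ]
loop2 [395.3  57.    5. ]
nazar [485.4 247.7  30. ]
bell [574.7 254.6  32. ]
[[ 0.4 -0.9 -0. ]
 [-0.9 -0.4  0. ]
 [-0.  -0.  -1. ]]
```

View pics/c.png

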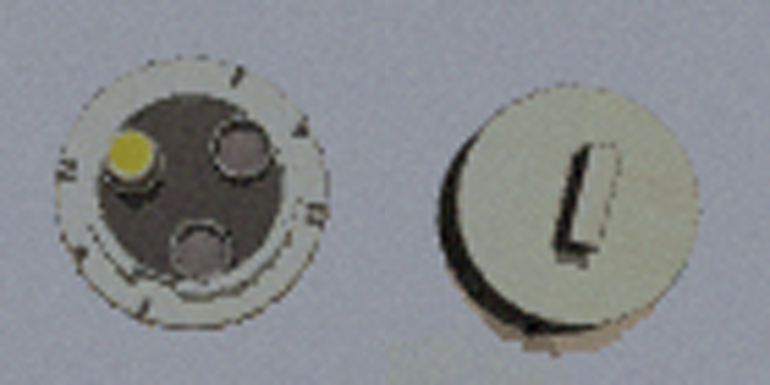

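The crop shows the empty sockets at (241,150) and (201,250) and the filled one at (131,155). The entry bars are at (237,76) and (143,308), with pips and double bars clockwise of them. That puts the cup's yaw near −21°, socket 0 full, and the lid's grip bar at about −13°. I'll move to a hover over the rolls.

Call:
play_rows([
  [-0.02,-0.034,0,0,0,0,0.1],
  [-0.02,-0.034,0,0,0,0,0.1],
  [-0.02,-0.034,0,0,0,0,0.1],
  [-0.02,-0.034,0,0,0,0,0.1],
  [-0.02,-0.034,0,0,0,0,0.1],
  [-0.02,-0.034,0,0,0,0,0.1],
  [-0.02,-0.034,0,0,0,0,0.1],
  [-0.02,-0.034,0,0,0,0,0.1],
  [-0.02,-0.034,0,0,0,0,0.1],
  [-0.02,-0.034,0,0,0,0,0.1],
])

```text
time: 0.93
tool_pos: [486.4, -283.6, 252.3]
tcp_rot: [0.0, 0.825, -0.565, -0.002]
contact_force: [1.0, 0.0, -0.1]
width: 0.544
```

```bash
cat >> h.py <<'E'
def go(x,y,z,yaw=None):
    "print shift in tool axes (mm) and turn about tool axes (deg) to reach the pose, tool down, tool-x at yaw (deg)"
    s=robot.read_state();M=R.from_quat(np.roll(s["tcp_rot"],-1));p=np.array(s["tool_pos"])
    y0=np.degrees(np.arctan2(*M.as_matrix()[:2,0][::-1]));yaw=y0 if yaw is None else yaw
    G=R.from_euler("z",yaw,degrees=True)*R.from_euler("x",180,degrees=True)
    print("t%.2f pos"%s["time"],p.round(1),"yaw %.1f"%y0,"q6 %.2f"%s["joint_positions"][5],"F",np.round(s["contact_force"],1),"w %.3f"%s["width"])
    print("  shift",M.inv().apply(np.array([x,y,z])-p).round(1),"turn",np.degrees((M.inv()*G).as_rotvec()).round(2))
E
python3 -c "
from h import *
go(541,171,200,-90)"
```

```text
t0.93 pos [ 486.4 -283.6  252.3] yaw -68.8 q6 0.62 F [ 1.   0.  -0.1] w 0.544
  shift [-404.  -215.3   53. ] turn [ 0.18  0.16 21.18]
```

Call:
play_rows([
  [-0.036,-0.019,0.005,0,0,0,0.1],
  [-0.036,-0.019,0.005,0,0,0,0.1],
  [-0.036,-0.019,0.005,0,0,0,0.1],
  [-0.036,-0.019,0.005,0,0,0,0.1],
  [-0.036,-0.019,0.005,0,0,0,0.1],
  [-0.036,-0.019,0.005,0,0,0,0.1],
  [-0.036,-0.019,0.005,0,0,0,0.1],
  [-0.036,-0.019,0.005,0,0,0,0.1],
  [-0.036,-0.019,0.005,0,0,0,0.1],
  [-0.036,-0.019,0.005,0,0,0,0.1],
])

```text
time: 1.77
tool_pos: [534.5, 127.1, 201.6]
tcp_rot: [0.0, 0.825, -0.565, -0.001]
contact_force: [1.3, -0.5, 0.4]
width: 0.553
```

Call:
play_rows([
  [-0.015,-0.01,0,0,0,3,0.1],
  [-0.015,-0.01,0,0,0,3,0.1],
  [0,0,0,0,0,3,0.1],
  [0,0,0,0,0,3,0.1],
  [0,0,0,0,0,3,0.1],
  [0,0,0,0,0,3,0.1],
  [0,0,0,0,0,3,0.1],
  [0,0,0,0,0,0,0.1],
  [0,0,0,0,0,0,0.1],
  [0,0,0,0,0,0,0.1],
])

```text
time: 2.6
tool_pos: [540.7, 174.4, 197.5]
tcp_rot: [-0.002, -0.707, 0.707, 0.003]
contact_force: [0.5, -0.3, -0.2]
width: 0.554
```

```bash
python3 -c "
from h import *
go(541,171,200,-90)
save('wrist','w1')"
```

```text
t2.60 pos [540.7 174.4 197.5] yaw -90.0 q6 1.83 F [ 0.5 -0.3 -0.2] w 0.554
  shift [ 3.4 -0.2 -2.5] turn [ 0.43  0.03 -0.03]
```

View pics/w1.png

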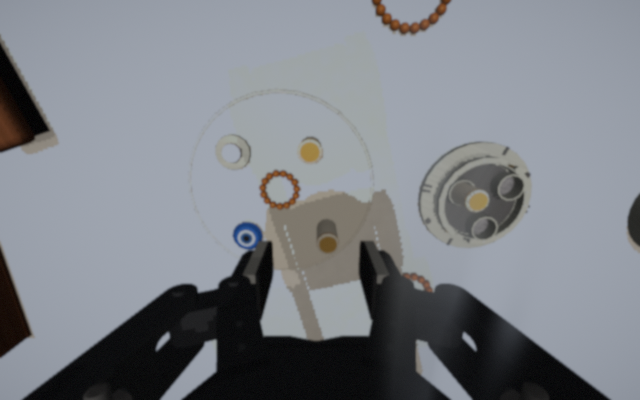

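The wrist view shows the far roll's top at (310,151) and the near roll's at (328,243). The cup's roll top is at (478,201), with empty sockets at (511,187) and (484,227).

Run:
```python
from h import *
np.set_printoptions(precision=1,suppress=True)
K,E,_=cam("wrist")
im=cv2.imread("pics/w1_raw.png");hsv=cv2.cvtColor(im,cv2.COLOR_BGR2HSV)
m=cv2.inRange(hsv,(12,90,60),(32,255,255));n,l,s,c=cv2.connectedComponentsWithStats(m)
for i in range(1,n):
    if s[i,4]>60: print(c[i],s[i],ray(K,E,c[i],65 if c[i][0]<400 else 60))
for p,z in (((511,187),30),((484,227),30),((310,151),65),((328,243),65)): print(p,ray(K,E,p,z))
```

```text
[387.9  17.2] [374   0  34  31 245] [686.9 119.   65. ]
[442.2   6.4] [438   0  11  13  63] [695.6  76.2  60. ]
[309.4 151.9] [301 143  18  19 275] [584.  180.1  65. ]
[279. 191.] [261 171  38  39 342] [548.7 208.2  65. ]
[478.2 201.2] [470 194  17  15 195] [537.2  21.8  60. ]
[327.6 244.4] [319 237  18  16 218] [495.3 163.2  65. ]
(511, 187) [543.5 -27.5  30. ]
(484, 227) [499.   -7.2  30. ]
(310, 151) [584.8 179.6  65. ]
(328, 243) [496.7 162.8  65. ]
```

Call:
play_rows([
  [-0.001,-0.009,0.014,0.1,0,0,0.1],
  [-0.001,-0.009,0.014,0.1,0,0,0.1],
  [-0.001,-0.009,0.014,0.1,0,0,0.1],
  [-0.001,-0.009,0.014,0.1,0,0,0.1],
  [-0.001,-0.009,0.014,0,0,0,0.1],
  [0,0,0,0,0,0,0.1],
  [0,0,0,0,0,0,0.1],
  [0,0,0,0,0,0,0.1],
  [0,0,0,0,0,0,0.1],
  [0,0,0,0,0,0,0.1],
])

```text
time: 3.48
tool_pos: [587.1, 179.2, 127.0]
tcp_rot: [-0.001, 0.71, -0.704, 0.0]
contact_force: [0.9, 0.5, -0.6]
width: 0.549
```

Run:
```python
from h import *
go(584.5,179.7,62,-90)
K,E,_=cam("wrist");im=robot.read_camera("wrist");hsv=cv2.cvtColor(im,cv2.COLOR_RGB2HSV)
m=cv2.inRange(hsv,(12,90,60),(32,255,255));n,l,s,c=cv2.connectedComponentsWithStats(m)
for i in range(1,n):
    if s[i,4]>60: print(c[i].round(1),s[i],ray(K,E,c[i],65).round(1))
```

```text
t3.48 pos [587.1 179.2 127. ] yaw -89.5 q6 1.81 F [ 0.9  0.5 -0.6] w 0.549
  shift [-0.4  2.7 65. ] turn [-0.11  0.06  0.51]
[400.4  14.5] [394   1  13  28 193] [715.5 133.5  65. ]
[480.7  37.3] [454   0  43  73 668] [704.6  87.1  65. ]
[399.4  36.1] [395  29  10  14  81] [704.9 133.1  65. ]
[314.6 233.6] [303 223  24  23 443] [584.  180.2  65. ]
[287.3 262.5] [271 240  31  46 516] [561.8 199.4  65. ]
[525.2 290.8] [514 282  23  19 313] [540.3  26.   65. ]
[334.2 334.6] [326 332  19   7  80] [500.2 164.4  65. ]
[447.  383.5] [440 374  15  20 119] [452.7  71.   65. ]
```

Call:
play_rows([
  [0,0.001,0.01,0,0,0,0.1],
  [0,0.001,0.01,0,0,0,0.1],
  [0,0.001,0.01,0,0,0,0.1],
  [-0.001,0,0.01,0,0,0,0.1],
  [0,0,0.01,0,0,0,0.1],
  [0,0,0.01,0,0,0,0.1],
  [0,0,0.003,0,0,0,0.1],
  [0,0,0,0,0,0,0.1],
  [0,0,0,0,0,0,0.1],
  [0,0,0,0,0,0,0.1],
])

```text
time: 4.37
tool_pos: [582.8, 180.3, 56.8]
tcp_rot: [-0.001, 0.71, -0.704, 0.0]
contact_force: [0.2, 0.2, -0.6]
width: 0.553
```

Call:
play_rows([
  [0,0,0,0,0,0,-1],
  [0,0,0,0,0,0,-1],
  [0,0,0,0,0,0,-1],
  [0,0,0,0,0,0,-1],
  [0,0,0,0,0,0,-1],
  [0,0,0,0,0,0,-1],
  [0,0,0,0,0,0,-1],
  [0,0,0,0,0,0,-1],
  [0,0,0,0,0,0,-1],
  [0,0,0,0,0,0,-1],
])

```text
time: 5.2
tool_pos: [584.1, 180.6, 58.9]
tcp_rot: [-0.002, 0.71, -0.704, 0.001]
contact_force: [-0.0, 0.5, -1.5]
width: 0.235
```

Run:
```python
from h import *
go(584.1,180.2,180,-90)
K,E,_=cam("wrist");im=save("wrist","w2");hsv=cv2.cvtColor(im,cv2.COLOR_RGB2HSV)
m=cv2.inRange(hsv,(12,90,40),(32,255,255));n,l,s,c=cv2.connectedComponentsWithStats(m)
for i in range(1,n):
    if s[i,4]>60: print(c[i].round(1),s[i],ray(K,E,c[i],65).round(1))
```

```text
t5.20 pos [584.1 180.6  58.9] yaw -89.5 q6 1.81 F [-0.   0.5 -1.5] w 0.235
  shift [   0.2   -0.5 -121.1] turn [-0.24  0.09  0.53]
[468.3  33.8] [ 436    0   76   56 1136] [685.9 128.   65. ]
[551.6  16.9] [535   0  36  38 440] [691.3 100.1  65. ]
[524.4  38.5] [521  33   9  12  63] [684.5 108.   65. ]
[315.6 286.4] [ 297  270   38   34 1019] [584.  180.8  65. ]
[291.8 319.2] [286 304  13  31 172] [566.2 191.8  65. ]
[602.5 351.2] [594 341  27  27  90] [549.3  40.7  65. ]
[623.  363.3] [606 351  34  26 678] [542.   28.4  65. ]
```

Call:
play_rows([
  [0,0,0,0,0,0,-0.3],
  [0,0,0,0,0,0,-0.3],
  [0,0,-0.003,0,0,0,-0.3],
  [0,0,-0.003,0,0,0,-0.3],
  [0,0,-0.002,0,0,0,-0.3],
  [0,0,0,0,0,0,-1],
  [0,0,0,0,0,0,-1],
  [0,0,0,0,0,0,-1],
  [0,0,0,0,0,0,-1],
  [0,0,0,0,0,0,-1],
])

```text
time: 6.08
tool_pos: [584.4, 180.7, 68.5]
tcp_rot: [-0.003, 0.71, -0.704, 0.001]
contact_force: [-0.1, -0.3, -1.0]
width: 0.234
```

Call:
play_rows([
  [0,0,0,0,0,0,-1],
  [0,0,0,0,0,0,-1],
  [0,0,-0.005,0,0,0,-1],
  [0,0,-0.015,0,0,0,-1],
  [0,0,-0.02,0,0,0,-1],
  [0,0,-0.02,0,0,0,-1],
  [0,0,-0.02,0,0,0,-1],
  [0,0,-0.02,0,0,0,-1],
  [0,0,-0.02,0,0,0,-1],
  [0,0,0,0,0,0,-1],
])

```text
time: 6.92
tool_pos: [582.1, 180.0, 193.6]
tcp_rot: [-0.0, 0.71, -0.704, -0.0]
contact_force: [2.4, 0.3, -1.7]
width: 0.226
```

Call:
play_rows([
  [0.02,0.006,0,0,0,0,-1],
  [0.02,0.006,0,0,0,0,-1],
  [0.02,0.006,0,0,0,0,-1],
  [0.02,0.006,0,0,0,0,-1],
  [0.02,0.006,0,0,0,0,-1],
  [0.02,0.006,0,0,0,0,-1],
  [0.02,0.006,0,0,0,0,-1],
  [0.02,0.006,0,0,0,0,-1],
  [0.02,0.006,0,0,0,0,-1],
  [0,0,0,0,0,0,-1],
])

```text
time: 7.75
tool_pos: [526.8, -6.2, 194.1]
tcp_rot: [-0.002, 0.712, -0.702, 0.0]
contact_force: [-0.1, -0.8, -0.4]
width: 0.231
```

Call:
play_rows([
  [0,0,0,0,0,5.6,-1],
  [0,0,0,0,0,5.6,-1],
  [0,0,0,0,0,5.6,-1],
  [0,0,0,0,0,5.6,-1],
  [0,0,0,0,0,5.6,-1],
  [0,0,0,0,0,5.6,-1],
  [0,0,0,0,0,5.6,-1],
  [0,0,0,0,0,5.6,-1],
  [0,0,0,0,0,5.6,-1],
  [0,0,0,0,0,0,-1],
])

```text
time: 8.58
tool_pos: [525.4, -5.6, 192.7]
tcp_rot: [0.001, -0.323, 0.946, 0.001]
contact_force: [0.1, 0.1, -1.7]
width: 0.228
```

Run:
```python
from h import *
go(526,-6,150,-141)
save("wrist","w3",(160,60,520,350),2)
```

```text
t8.58 pos [525.4  -5.6 192.7] yaw -142.3 q6 2.41 F [ 0.1  0.1 -1.7] w 0.228
  shift [-0.1 -0.8 42.7] turn [ 0.09  0.13 -1.28]
```

View pics/w3.png

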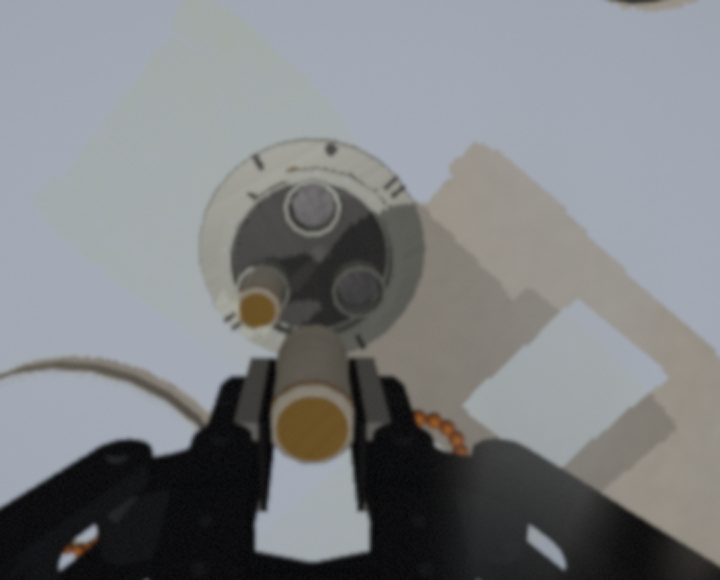

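The held roll is at (315,275). The socket mouths are at (316.5,164) for p2 and (338.5,205) for p1, and the roll 0 top is at (289,215). The marks are entry bars (288.5,140) and (341,231), a pip (325.5,134.5), and double bars (357.5,153.5) and (276.5,221).

Run:
```python
from h import *
np.set_printoptions(precision=1,suppress=True)
K,E,_=cam("wrist")
P={}
for nm,(u,v),z in (("p2",(313,208),30),("p1",(357,290),30),("roll0",(258,311),60),("e+",(257,160),10),("e-",(362,342),10),("pip",(331,149),10),("d+",(395,187),10),("d-",(233,322),10)):
    P[nm]=ray(K,E,(160+u/2,60+v/2),z)[:2];print(nm,P[nm])
ang=lambda v:np.degrees(np.arctan2(v[1],v[0]))
c=(P["e+"]+P["e-"])/2;print("c",c,(P["d+"]+P["d-"])/2,"yaw",ang(P["e+"]-P["e-"]),ang(P["d+"]-P["d-"])+78, "pipyaw",ang(P["pip"]-c)+39)
c=(P["p1"]+P["p2"]+P["roll0"])/3;print("c3",c,[ang(P[k]-c) for k in("p1","p2","roll0")],[np.linalg.norm(P[k]-c) for k in("p1","p2","roll0")])
# held roll top pixel offset
im=cv2.imread("pics/w3_raw.png");hsv=cv2.cvtColor(im,cv2.COLOR_BGR2HSV)
m=cv2.inRange(hsv,(12,90,40),(32,255,255));n,l,s,cc=cv2.connectedComponentsWithStats(m)
for i in range(1,n):
    if s[i,4]>60: print(cc[i],s[i],ray(K,E,cc[i],192.7-48.5+45),ray(K,E,cc[i],60))
```

```text
p2 [542.8 -27.7]
p1 [498.5  -8.2]
roll0 [536.2  22.6]
e+ [579.2 -27. ]
e- [471.3  18. ]
pip [552.4 -55.1]
d+ [513.7 -60.6]
d- [536.5  53.6]
c [525.3  -4.5] [525.1  -3.5] yaw -22.653403922405886 -23.324746928782275 pipyaw -22.815716731085573
c3 [525.8  -4.4] [np.float64(-172.2249738048532), np.float64(-53.88722141414746), np.float64(69.01457531400833)] [np.float64(27.597167530089443), np.float64(28.814521188301992), np.float64(28.930411031366702)]
[110.4 134.8] [  74  101   75   71 1104] [634.1  -4.2 189.2] [701.6  58.3  60. ]
[ 10. 143.] [   0  110   30   77 1169] [666.   25.1 189.2] [767.5 118.7  60. ]
[288.2 214.7] [280 207  18  16 227] [554.5 -21.6 189.2] [537.3  22.4  60. ]
[315.7 274. ] [298 259  36  31 878] [525.9  -5.3 189.2] [478.3  56.   60. ]
[379.7 273.8] [367 265  26  23 167] [501.6 -24.5 189.2] [428.1  16.3  60. ]
```

```bash
python3 -c "
from h import *
go(542.6,-27.8,95,-141)"
```

```text
t8.63 pos [525.3  -5.6 192.7] yaw -141.9 q6 2.40 F [ 0.3 -0.3 -0.8] w 0.234
  shift [  0.3 -28.3  97.6] turn [ 0.1   0.13 -0.93]
```

Call:
play_rows([
  [0,-0.0093,0.01,0,0,-0.5,-1],
  [0,-0.009,0.015,0,0,-0.4,-1],
  [0,-0.009,0.018,0,0,0,-1],
  [0,0,0.018,0,0,0,-1],
  [0,0,0.015,0,0,0,-1],
  [0,0,0.012,0,0,0,-1],
  [0,0,0.005,0,0,0,-1],
  [0,0,0,0,0,0,-1],
  [0,0,0,0,0,0,-1],
  [0,0,0,0,0,0,-1],
])

```text
time: 9.47
tool_pos: [546.4, -29.8, 92.0]
tcp_rot: [0.002, -0.35, 0.937, 0.001]
contact_force: [0.1, -0.7, -1.0]
width: 0.227
```

Run:
```python
from h import *
go(542.6,-27.8,64,-141)
K,E,_=cam("wrist");im=save("wrist","w4",(180,100,460,320),2.7)
hsv=cv2.cvtColor(im,cv2.COLOR_RGB2HSV);m=cv2.inRange(hsv,(12,90,40),(32,255,255));n,l,s,c=cv2.connectedComponentsWithStats(m)
z=robot.read_state()["tool_pos"][2]-3.5
for i in range(1,n):
    if s[i,4]>300: print(c[i].round(1),s[i],ray(K,E,c[i],z).round(1))
```

```text
t9.47 pos [546.4 -29.8  92. ] yaw -139.0 q6 2.31 F [ 0.1 -0.7 -1. ] w 0.227
  shift [ 1.6  4.  28. ] turn [0.   0.21 2.  ]
[ 44.5 174.9] [   0  122   82  100 1959] [668.2  11.2  88.7]
[315.7 274.2] [298 259  36  32 887] [547.  -29.6  88.7]
```

View pics/w4.png

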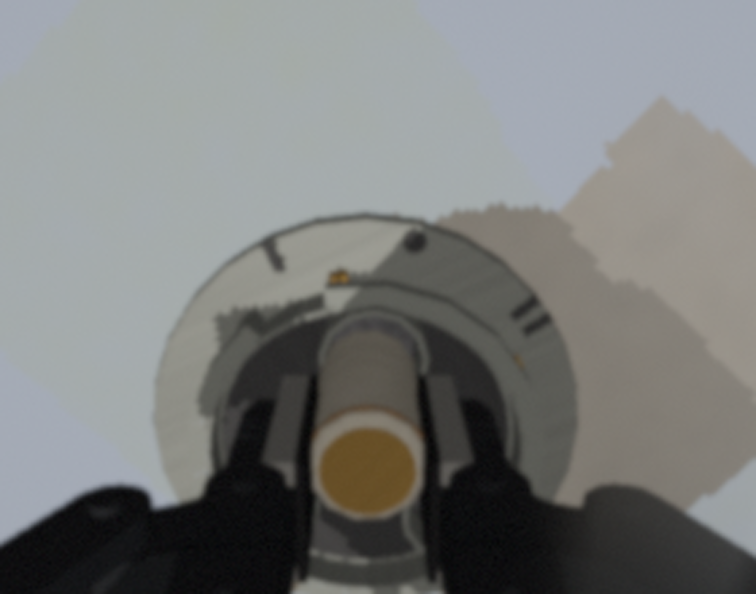

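The held roll's top is at (315.7,274). Socket p2's rim is visible behind it, spanning about x=298 to 338 and far edge row 216.

Run:
```python
from h import *
K,E,_=cam("wrist")
P=lambda u,v:ray(K,E,(180+u/2.7,100+v/2.7),30)[:2].round(1)
print(P(319,358),P(428,358),P(373,312),"ringctr from far edge");
for z in(30,):print(proj(K,E,(542.8,-27.6,z)),((proj(K,E,(542.8,-27.6,z))-[180,100])*2.7))
g=robot.read_state();M=R.from_quat(np.roll(g["tcp_rot"],-1));print(M.inv().apply([*(P(373,312)-g["tool_pos"][:2]),0]))
go(542.6,-27.8,64,-141)
```

```text
[554.4 -19.2] [533.5 -37.4] [552.1 -37.6] ringctr from far edge
[318.83334872 234.32967987] [374.85004155 362.69013565]
[ 8.80369109e-01 -9.54224420e+00  1.57339317e-04]
t9.52 pos [546.5 -29.8  92.2] yaw -139.0 q6 2.31 F [-0.   0.  -0.4] w 0.231
  shift [ 1.7  4.1 28.2] turn [-0.02  0.23  2.  ]
```

Call:
play_rows([
  [0.0015,0.004,0,0,0,0,-1],
  [0,0,0,0,0,0,-1],
  [0,0,0,0,0,0,-1],
  [0,0,0.004,0,0,0,-1],
  [0,0,0.003,0,0,0,-1],
  [0,0,0.002,0,0,0,-1],
  [0,0,0,0,0,0,-1],
  [0,0,0,0,0,0,-1],
  [0,0,0,0,0,0,-1],
  [0,0,0,0,0,0,-1],
])

```text
time: 10.35
tool_pos: [543.9, -27.5, 84.7]
tcp_rot: [0.004, -0.351, 0.936, -0.0]
contact_force: [0.5, -0.4, -0.6]
width: 0.232
```

```bash
python3 -c "
from h import *
go(542.5,-27.7,64)"
```

```text
t10.35 pos [543.9 -27.5  84.7] yaw -138.9 q6 2.31 F [ 0.5 -0.4 -0.6] w 0.232
  shift [ 1.3  0.8 20.7] turn [-0.21  0.39 -0.  ]
```

Call:
play_rows([
  [0.0013,0.0008,0,0,0.3,0,-1],
  [0,0,0,0,0,0,-1],
  [0,0,0.003,0,0,0,-1],
  [0,0,0.003,0,0,0,-1],
  [0,0,0.003,0,0,0,-1],
  [0,0,0.003,0,0,0,-1],
  [0,0,0.002,0,0,0,-1],
  [0,0,0,0,0,0,-1],
  [0,0,0,0,0,0,-1],
  [0,0,0,0,0,0,-1],
])

```text
time: 11.18
tool_pos: [542.1, -27.8, 68.8]
tcp_rot: [0.001, -0.351, 0.936, -0.001]
contact_force: [0.5, -0.7, -0.8]
width: 0.229
```

```bash
python3 -c "
from h import *
go(542.5,-27.7,63.5)"
```

```text
t11.18 pos [542.1 -27.8  68.8] yaw -138.9 q6 2.32 F [ 0.5 -0.7 -0.8] w 0.229
  shift [-0.4 -0.2  5.3] turn [-0.18  0.04 -0.  ]
```

Call:
play_rows([
  [0,0,0.002,0,0,0,-1],
  [0,0,0.002,0,0,0,-1],
  [0,0,0.001,0,0,0,-1],
  [0,0,0,0,0,0,-1],
  [0,0,0,0,0,0,-0.1],
  [0,0,0,0,0,0,-0.1],
  [0,0,0,0,0,0,-0.1],
  [0,0,0,0,0,0,-0.1],
  [0,0,-0.002,0,0,0,-0.1],
  [0,0,-0.005,0,0,0,-0.1],
])

```text
time: 12.02
tool_pos: [542.1, -27.8, 70.6]
tcp_rot: [0.001, -0.351, 0.936, -0.001]
contact_force: [-0.4, 0.6, -0.6]
width: 0.452
```

Call:
play_rows([
  [0,0,-0.015,0,0,0,-0.1],
  [0,0,-0.02,0,0,0,-0.1],
  [0,0,-0.02,0,0,0,-0.1],
  [0,0,-0.02,0,0,0,-0.1],
  [0,0,-0.02,0,0,0,-0.1],
  [0,0,-0.015,0,0,-5.5,-0.1],
  [0,0,0,0,0,-5.5,-0.1],
  [0,0,0,0,0,-5.5,-0.1],
  [0,0,0,0,0,-5.5,-0.1],
  [0,0,0,0,0,-5.5,0],
])

```text
time: 12.85
tool_pos: [542.0, -27.6, 192.1]
tcp_rot: [0.002, -0.57, 0.822, -0.003]
contact_force: [-0.1, 0.2, -0.5]
width: 0.5
```

Run:
```python
from h import *
go(496,163,150,-90)
K,E,_=cam("wrist");im=save("wrist","w5")
hsv=cv2.cvtColor(im,cv2.COLOR_RGB2HSV);m=cv2.inRange(hsv,(12,90,40),(32,255,255));n,l,s,c=cv2.connectedComponentsWithStats(m)
for i in range(1,n):
    if s[i,4]>80: print(c[i].round(1),s[i],ray(K,E,c[i],60).round(1))
```

```text
t12.85 pos [542.  -27.6 192.1] yaw -110.5 q6 1.82 F [-0.1  0.2 -0.5] w 0.500
  shift [-162.4  110.    41.3] turn [ -0.4   -0.06 -20.48]
[117.2  33.6] [100  11  58  68 514] [725.3  70.9  60. ]
[163.4  73.4] [130  36  49  58 373] [687.1  51.   60. ]
[316.1 200.5] [308 192  18  18 245] [542.7 -27.9  60. ]
[268.7 224.2] [260 217  18  16 222] [536.6  22.2  60. ]
[106.7 272.7] [101 261  19  22  95] [545.7 193.2  60. ]
[293.1 316.6] [269 295  49  43 425] [433.   38.8  60. ]
```

Call:
play_rows([
  [-0.02,0.0136,0,0,0,0,0],
  [-0.023,0.0156,0,0,0,0,0],
  [-0.023,0.0156,0,0,0,0,0],
  [-0.023,0.0156,0,0,0,0,0],
  [-0.023,0.0156,0.005,0,0,0,0],
  [-0.023,0.0156,0.01,0,0,0,0],
  [-0.015,0.01,0.015,0,0,0,0],
  [-0.004,0.003,0.015,0,0,0,0],
  [0,0,0.01,0,0,-6,0],
  [0,0,0.005,0,0,-6,0],
])

```text
time: 13.73
tool_pos: [497.8, 161.1, 134.6]
tcp_rot: [0.005, -0.647, 0.763, -0.005]
contact_force: [-0.9, -0.4, 0.2]
width: 0.504
```

Call:
play_rows([
  [0,0,0,0,0,-6,0],
  [0,0,0,0,0,-6,0],
  [0,0,0,0,0,-5,0],
  [0,0,0,0,0,0,0],
  [0,0,0,0,0,0,0],
  [0,0,0,0,0,0,0],
  [0,0,0,0,0,0,0],
  [0,0,0,0,0,0,0],
  [0,0,0,0,0,0,0],
  [0,0,0,0,0,0,0],
])

```text
time: 14.57
tool_pos: [496.5, 161.7, 134.5]
tcp_rot: [-0.004, 0.75, -0.661, 0.006]
contact_force: [-0.5, 0.5, 0.3]
width: 0.506
```

Run:
```python
from h import *
go(496,163,68.5,-81)
K,E,_=cam("wrist");im=save("wrist","w6")
hsv=cv2.cvtColor(im,cv2.COLOR_RGB2HSV);m=cv2.inRange(hsv,(12,90,40),(32,255,255));n,l,s,c=cv2.connectedComponentsWithStats(m)
for i in range(1,n):
    if s[i,4]>80: print(c[i].round(1),s[i],ray(K,E,c[i],65).round(1))
```

```text
t14.57 pos [496.5 161.7 134.5] yaw -82.7 q6 1.71 F [-0.5  0.5  0.3] w 0.506
  shift [-1.6  1.2 66. ] turn [-0.74 -0.21 -1.74]
[257.5 149.8] [233 125  52  52 699] [545.1 206.3  65. ]
[519.3 193.2] [508 182  24  23 414] [538.2  25.7  65. ]
[590.4 194.1] [579 183  24  23 406] [543.7 -23.2  65. ]
[313.2 227.8] [302 217  24  23 414] [495.4 163.2  65. ]
```

Call:
play_rows([
  [-0.0016,0.001,0.008,-0.7,-0.2,-1.5,0],
  [0,0,0.01,0,0,0,0],
  [0,0,0.01,0,0,0,0],
  [0,0,0.01,0,0,0,0],
  [0,0,0.01,0,0,0,0],
  [0,0,0.01,0,0,0,0],
  [0,0,0.003,0,0,0,0],
  [0,0,0.001,0,0,0,0],
  [0,0,0,0,0,0,0],
  [0,0,0,0,0,0,0],
])

```text
time: 15.45
tool_pos: [494.8, 162.8, 65.7]
tcp_rot: [0.0, 0.758, -0.652, 0.0]
contact_force: [-0.0, 1.6, -0.9]
width: 0.5
```

```bash
python3 -c "
from h import *
go(495.4,163.2,68.5,-81)"
```

```text
t15.45 pos [494.8 162.8  65.7] yaw -81.4 q6 1.68 F [-0.   1.6 -0.9] w 0.500
  shift [-0.3 -0.6 -2.8] turn [ 0.04 -0.04 -0.44]
```

Call:
play_rows([
  [0,-0.0005,-0.0025,0,0,0,0],
  [0,0,0,0,0,0,-1],
  [0,0,0,0,0,0,-1],
  [0,0,0,0,0,0,-1],
  [0,0,0,0,0,0,-1],
  [0,0,0,0,0,0,-1],
  [0,0,0,0,0,0,-1],
  [0,0,0,0,0,0,-1],
  [0,0,0,0,0,0,-1],
  [0,0,0,0,0,0,-1],
])

```text
time: 16.28
tool_pos: [496.6, 163.2, 70.5]
tcp_rot: [-0.001, 0.758, -0.652, 0.001]
contact_force: [1.3, -0.2, -0.7]
width: 0.237
```

Call:
play_rows([
  [0,0,-0.005,0,0,0,-1],
  [0,0,-0.012,0,0,0,-1],
  [0,0,-0.02,0,0,0,-1],
  [0,0,-0.02,0,0,0,-1],
  [0,0,-0.02,0,0,0,-1],
  [0,0,-0.015,0,0,0,-1],
  [0,0,-0.005,0,0,0,-1],
  [0,0,0,0,0,0,-1],
  [0.007,0.001,0,0,0,0,-1],
  [0.014,0.002,0,0,0,0,-1],
])

```text
time: 17.12
tool_pos: [495.2, 142.4, 172.1]
tcp_rot: [-0.0, 0.758, -0.652, 0.0]
contact_force: [-0.4, -0.8, -1.7]
width: 0.232
```

Call:
play_rows([
  [0.018,0.0026,0,0,0,0,-1],
  [0.02,0.003,0,0,0,0,-1],
  [0.02,0.003,0,0,0,0,-1],
  [0.02,0.003,0,0,0,0,-1],
  [0.02,0.003,0,0,0,0,-1],
  [0.02,0.003,0,0,0,0,-1],
  [0.014,0.002,0,0,0,0,-1],
  [0.007,0.001,0,0,0,0,-1],
  [0,0,0,0,0,0,-1],
  [0,0,0,0,0,0,-1],
])

```text
time: 17.95
tool_pos: [489.2, -9.6, 161.9]
tcp_rot: [0.005, 0.758, -0.652, -0.005]
contact_force: [-0.3, -0.3, -0.5]
width: 0.23
```

Run:
```python
from h import *
go(498,-7.9,95,-81)
K,E,_=cam("wrist");im=save("wrist","w7",(180,80,480,320),2.6)
hsv=cv2.cvtColor(im,cv2.COLOR_RGB2HSV);m=cv2.inRange(hsv,(12,90,40),(32,255,255));n,l,s,c=cv2.connectedComponentsWithStats(m)
z=robot.read_state()["tool_pos"][2]-3.5
for i in range(1,n):
    if s[i,4]>100: print(c[i].round(1),s[i],ray(K,E,c[i],z).round(1),ray(K,E,c[i],60).round(1))
```

```text
t17.95 pos [489.2  -9.6 161.9] yaw -81.3 q6 1.34 F [-0.3 -0.3 -0.5] w 0.230
  shift [ -0.3 -10.   66.8] turn [ 0.83  0.08 -0.35]
[ 64.9 101.4] [ 39  77  53  50 825] [552.5 102.  158.4] [543.7 184.1  60. ]
[284.  143.6] [274 133  21  22 375] [549.1  13.  158.4] [537.6  22.4  60. ]
[350.5 146.3] [340 136  22  22 371] [552.2 -14.7 158.4] [543.1 -28.   60. ]
[237.3 254.2] [212 238  57  42 508] [494.5  28.9 158.4] [438.4  51.2  60. ]
[315.8 274.7] [299 259  35  32 859] [489.2  -9.5 158.4] [428.8 -18.6  60. ]
```

View pics/w7.png

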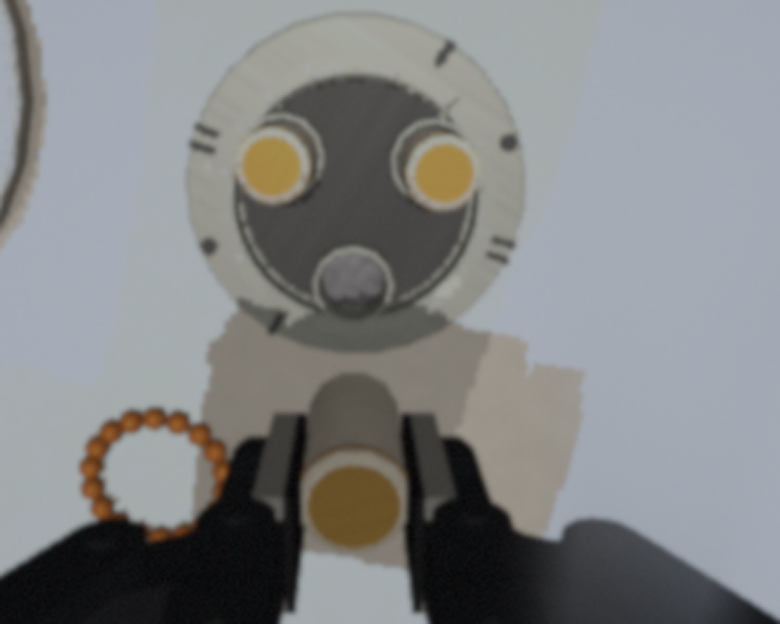

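Both filled sockets show equal roll tops at (284,143) and (350,146), so the first placing is home. The empty socket p1's mouth is at (315.4,190). The entry bars are at (351,100) and (286.5,204), the pips at (376,135) and (260,175), and the double bars at (373,176) and (258.5,133).

Run:
```python
from h import *
np.set_printoptions(precision=1,suppress=True)
K,E,_=cam("wrist")
f=lambda u,v,z:ray(K,E,(180+u/2.6,80+v/2.6),z)[:2]
ang=lambda v:np.degrees(np.arctan2(v[1],v[0]))
print("p1",f(352,286,30))
for a,b,o in (((445,53),(277,322),0),((509,142),(209,246),39),((501,249),(204,138),78)):
    A,B=f(*a,10),f(*b,10);print((A+B)/2,ang(A-B)+o,np.linalg.norm(A-B)/2)
p=f(352,286,30);go(*p,90,-81)
```

```text
p1 [497.   -7.5]
[525.9  -4.7] -23.37114679298157 57.34877265695355
[525.7  -4.5] -23.278020063169315 57.71189989174572
[525.9  -4.5] -23.755681991429555 57.65056460599778
t18.00 pos [489.1  -9.3 161.9] yaw -81.3 q6 1.34 F [-0.3 -0.  -1.2] w 0.230
  shift [-0.5 -9.1 71.8] turn [ 0.8  0.1 -0.3]
```

Call:
play_rows([
  [0,-0.004,0,0.8,0,-0.3,-1],
  [-0.0005,-0.005,0.005,0,0,0,-1],
  [0,0,0.01,0,0,0,-1],
  [0,0,0.012,0,0,0,-1],
  [0,0,0.012,0,0,0,-1],
  [0,0,0.012,0,0,0,-1],
  [0,0,0.008,0,0,0,-1],
  [0,0,0.003,0,0,0,-1],
  [0,0,0,0,0,0,-1],
  [0,0,0,0,0,0,-1],
])

```text
time: 18.83
tool_pos: [502.3, -0.5, 95.7]
tcp_rot: [-0.002, 0.763, -0.646, 0.001]
contact_force: [0.3, 1.0, -1.3]
width: 0.232
```

Run:
```python
from h import *
go(497,-7.7,65.5,-81)
K,E,_=cam("wrist");im=save("wrist","w8",(180,100,460,320),2.7)
hsv=cv2.cvtColor(im,cv2.COLOR_RGB2HSV);m=cv2.inRange(hsv,(12,90,40),(32,255,255));n,l,s,c=cv2.connectedComponentsWithStats(m)
z=robot.read_state()["tool_pos"][2]-5.5
for i in range(1,n):
    if s[i,4]>300: print(c[i].round(1),s[i],ray(K,E,c[i],z).round(1))
```

```text
t18.83 pos [ 5.023e+02 -5.000e-01  9.570e+01] yaw -80.5 q6 1.34 F [ 0.3  1.  -1.3] w 0.232
  shift [ 6.3  6.6 30.2] turn [-0.3   0.07  0.49]
[ 18.6 123.5] [  0  89  35  63 827] [551.6 134.9  90.4]
[285.8 182.9] [271 169  30  29 692] [544.7  20.2  90.4]
[376.6 187.9] [362 174  30  29 681] [549.2 -20.3  90.4]
[315.8 274.7] [299 259  35  32 859] [501.4  -0.6  90.4]
```

Call:
play_rows([
  [0.003,0.003,0,0,0,0,-1],
  [0.003,0.003,0,0,0,0,-1],
  [0,0,0,0,0,0,-1],
  [0,0,0,0,0,0,-1],
  [0,0,0.002,0,0,0,-1],
  [0,0,0.002,0,0,0,-1],
  [0,0,0.002,0,0,0,-1],
  [0,0,0.001,0,0,0,-1],
  [0,0,0,0,0,0,-1],
  [0,0,0,0,0,0,-1],
])

```text
time: 19.72
tool_pos: [498.3, -8.5, 90.2]
tcp_rot: [-0.004, 0.763, -0.646, 0.003]
contact_force: [0.4, -0.3, -1.0]
width: 0.229
```

Run:
```python
from h import *
go(497,-7.7,65.5,-81)
```

```text
t19.72 pos [498.3  -8.5  90.2] yaw -80.5 q6 1.32 F [ 0.4 -0.3 -1. ] w 0.229
  shift [-1.   1.4 24.7] turn [-0.53  0.02  0.45]
```

Call:
play_rows([
  [-0.001,0.0014,0,-0.3,0,0,-1],
  [0,0,0,0,0,0,-1],
  [0,0,0.002,0,0,0,-1],
  [0,0,0.002,0,0,0,-1],
  [0,0,0.001,0,0,0,-1],
  [0,0,0.001,0,0,0,-1],
  [0,0,0,0,0,0,-1],
  [0,0,0,0,0,0,-1],
  [0,0,0,0,0,0,-1],
  [0,0,0,0,0,0,-1],
])

```text
time: 20.55
tool_pos: [496.6, -7.5, 83.4]
tcp_rot: [-0.001, 0.763, -0.646, 0.001]
contact_force: [0.5, -0.4, 0.8]
width: 0.226
```

Run:
```python
from h import *
go(497,-7.7,65.5,-81)
```

```text
t20.55 pos [496.6  -7.5  83.4] yaw -80.5 q6 1.33 F [ 0.5 -0.4  0.8] w 0.226
  shift [ 0.2 -0.4 17.9] turn [-0.18  0.02  0.46]
```

Call:
play_rows([
  [0,0,0.002,0,0,0,-1],
  [0,0,0.003,0,0,0,-1],
  [0,0,0.003,0,0,0,-1],
  [0,0,0.003,0,0,0,-1],
  [0,0,0.002,0,0,0,-1],
  [0,0,0,0,0,0,-1],
  [0,0,0,0,0,0,-1],
  [0,0,0,0,0,0,-1],
  [0,0,0,0,0,0,-1],
  [0,0,0,0,0,0,-1],
])

```text
time: 21.38
tool_pos: [496.5, -7.5, 68.8]
tcp_rot: [-0.001, 0.763, -0.646, 0.001]
contact_force: [-0.2, -0.3, -0.4]
width: 0.234
```

Run:
```python
from h import *
go(497,-7.7,65.5,-81)
```

```text
t21.38 pos [496.5  -7.5  68.8] yaw -80.5 q6 1.33 F [-0.2 -0.3 -0.4] w 0.234
  shift [ 0.2 -0.4  3.3] turn [-0.16  0.03  0.46]
```

Call:
play_rows([
  [0,0,0.002,0,0,0,-1],
  [0,0,0.001,0,0,0,-1],
  [0,0,0,0,0,0,-1],
  [0,0,0,0,0,0,-0.1],
  [0,0,0,0,0,0,-0.1],
  [0,0,0,0,0,0,-0.1],
  [0,0,0,0,0,0,-0.1],
  [0,0,-0.002,0,0,0,-0.1],
  [0,0,-0.005,0,0,0,-0.1],
  [0,0,-0.01,0,0,0,-0.1],
])

```text
time: 22.22
tool_pos: [495.8, -7.5, 82.5]
tcp_rot: [-0.001, 0.763, -0.646, 0.0]
contact_force: [-1.0, 0.2, -0.5]
width: 0.45
```

Call:
play_rows([
  [0,0,-0.015,0,0,0,-0.1],
  [0,0,-0.02,0,0,0,-0.1],
  [0,0,-0.02,0,0,0,-0.1],
  [0,0,-0.02,0,0,0,-0.1],
  [0,0,-0.02,0,0,0,-0.1],
  [0,0,-0.008,0,0,4,0],
  [0,0,0,0,0,6,0],
  [0,0,0,0,0,6,0],
  [0,0,0,0,0,4,0],
  [0,0,0,0,0,0,0],
])

```text
time: 23.05
tool_pos: [496.2, -7.6, 202.4]
tcp_rot: [0.004, -0.633, 0.774, -0.003]
contact_force: [-0.5, -0.2, 0.4]
width: 0.499
```

Run:
```python
from h import *
go(509,-247,190,-103)
K,E,_=cam("wrist");im=save("wrist","w9")
hsv=cv2.cvtColor(im,cv2.COLOR_RGB2HSV);m=cv2.inRange(hsv,(12,90,40),(32,255,255));n,l,s,c=cv2.connectedComponentsWithStats(m)
for i in range(1,n):
    if s[i,4]>80: print(c[i].round(1),s[i],ray(K,E,c[i],60).round(1))
```

```text
t23.05 pos [496.2  -7.6 202.4] yaw -101.4 q6 1.69 F [-0.5 -0.2  0.4] w 0.499
  shift [232.2 -59.8  12.5] turn [-0.53  0.13  1.59]
[175.6   6.4] [148   0  52  15 334] [675.3  71.3  60. ]
[328.1 145.6] [320 137  18  18 253] [543.1 -28.   60. ]
[275.4 162.7] [267 154  18  18 246] [537.5  22.6  60. ]
[107.3 190.5] [ 89 173  40  36 390] [543.5 185.6  60. ]
[315.9 198.8] [308 191  17  17 225] [496.3  -7.2  60. ]
[292.8 272.5] [272 251  34  45 358] [423.5  31.9  60. ]
```

All three roll tops look the same size and sit in the right places. Next is the lid.

Call:
play_rows([
  [0.012,-0.003,0,0,0,0,0.2],
  [0.02,-0.005,0,0,0,0,0.2],
  [0.03,-0.008,0,0,0,0,0.2],
  [0.033,-0.0085,0,0,0,0,0.2],
  [0.033,-0.0085,0,0,0,0,0.2],
  [0.033,-0.0085,0,0,0,0,0.2],
  [0.03,-0.008,0,0,0,0,0.2],
  [0.018,-0.005,0,0,0,0,0.2],
  [0.006,-0.002,0,0,0,0,0.2],
  [0,0,0,0,0,0,0.2],
])

```text
time: 23.93
tool_pos: [512.5, -238.4, 206.3]
tcp_rot: [0.004, -0.649, 0.761, -0.004]
contact_force: [-0.7, 0.4, 0.0]
width: 0.601
```

Run:
```python
from h import *
go(509,-247,190,-103)
save("wrist","w10",(170,60,470,300),2.6)
```

```text
t23.93 pos [ 512.5 -238.4  206.3] yaw -99.1 q6 1.23 F [-0.7  0.4  0. ] w 0.601
  shift [ 9.1  2.3 16.3] turn [-0.64  0.12  3.94]
```

View pics/w10.png

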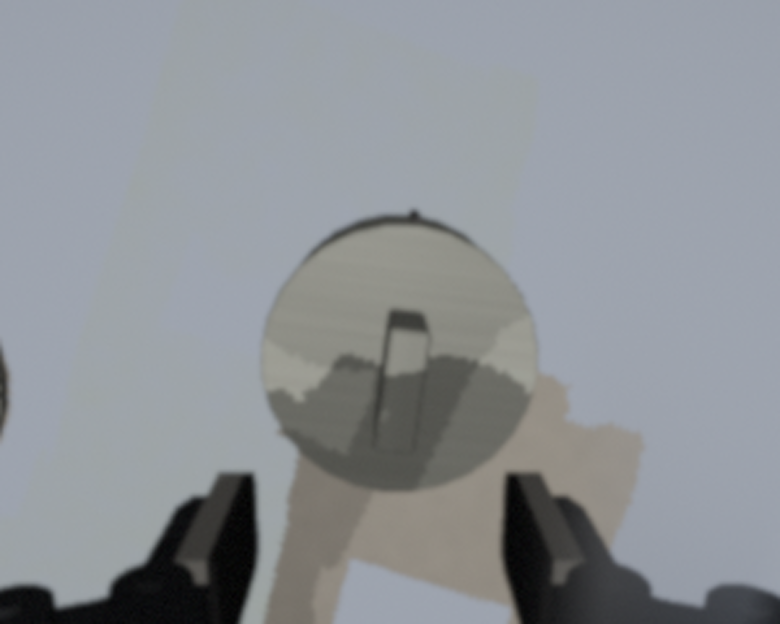

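The lid's top circle is centred near (324,197). The grip bar's top face has corners (320,186), (335,188), (330,234) and (316,233), with a rib at (329,142).

Run:
```python
from h import *
np.set_printoptions(precision=1,suppress=True)
K,E,_=cam("wrist")
f=lambda u,v,z:ray(K,E,(170+u/2.6,60+v/2.6),z)[:2]
ang=lambda v:np.degrees(np.arctan2(v[1],v[0]))
TL,TR,BR,BL=[f(*p,91) for p in((391,328),(430,332),(416,453),(381,450))]
print(TL,TR,BR,BL,"c",(TL+TR+BR+BL)/4,"ang",ang((TL+TR)-(BL+BR)),np.linalg.norm((TL+TR)-(BL+BR))/2,np.linalg.norm(TR-TL))
l,r,t,b=[f(*p,56) for p in((262,357),(538,357),(400,222),(400,491))];print("lid",(l+r)/2,(t+b)/2,np.linalg.norm(l-r),np.linalg.norm(t-b))
rib=f(414,214,5);print("rib ang",ang(rib-(l+r+t+b)/4))
go(*((TL+TR+BR+BL)/4),120,ang((TL+TR)-(BL+BR))-90)
```

```text
[ 530.3 -244. ] [ 527.  -256.3] [ 485.7 -245.7] [ 488.7 -234. ] c [ 507.9 -245. ] ang -13.917693267020008 42.69739129336045 12.790653855917586
lid [ 510.7 -244.8] [ 508.2 -244.5] 104.44719176191774 105.65499056496485
rib ang -16.81199185592377
t23.98 pos [ 512.4 -237.6  206.3] yaw -99.1 q6 1.23 F [ 0.1 -0.3 -0. ] w 0.602
  shift [ 8.2  4.2 86.2] turn [-0.6  0.1  4.9]
```

Call:
play_rows([
  [0.004,0.002,0.005,-0.6,0,2.5,0],
  [0.004,0.002,0.01,0,0,2.5,0],
  [0,0,0.012,0,0,0,0],
  [0,0,0.012,0,0,0,0],
  [0,0,0.012,0,0,0,0],
  [0,0,0.01,0,0,0,0],
  [0,0,0.005,0,0,0,0],
  [0,0,0.002,0,0,0,0],
  [0,0,0,0,0,0,0],
  [0,0,0,0,0,0,0],
])

```text
time: 24.82
tool_pos: [506.2, -232.9, 137.3]
tcp_rot: [0.001, -0.62, 0.784, 0.002]
contact_force: [-0.0, 0.0, 0.7]
width: 0.498
```

Run:
```python
from h import *
go(508.2,-244.8,86,-104.5)
```

```text
t24.82 pos [ 506.2 -232.9  137.3] yaw -103.3 q6 1.31 F [-0.   0.   0.7] w 0.498
  shift [11.3 -4.8 51.2] turn [0.14 0.24 1.19]
```

Call:
play_rows([
  [0.005,-0.002,0,0,0,0.6,0],
  [0.005,-0.002,0,0,0,0.6,0],
  [0,0,0,0,0,0,0],
  [0,0,0.005,0,0,0,0],
  [0,0,0.005,0,0,0,0],
  [0,0,0.005,0,0,0,0],
  [0,0,0.003,0,0,0,0],
  [0,0,0,0,0,0,0],
  [0,0,0,0,0,0,0],
  [0,0,0,0,0,0,0],
])

```text
time: 25.65
tool_pos: [508.7, -245.5, 118.7]
tcp_rot: [0.001, -0.611, 0.792, 0.001]
contact_force: [1.0, -0.2, -0.5]
width: 0.501
```

Run:
```python
from h import *
go(508.2,-244.8,86,-104.5)
```

```text
t25.65 pos [ 508.7 -245.5  118.7] yaw -104.7 q6 1.32 F [ 1.  -0.2 -0.5] w 0.501
  shift [-0.5  0.6 32.7] turn [ 0.01  0.2  -0.17]
```

Call:
play_rows([
  [-0.0005,0.0005,0.003,0,0,0,0],
  [0,0,0.005,0,0,0,0],
  [0,0,0.005,0,0,0,0],
  [0,0,0.005,0,0,0,0],
  [0,0,0.005,0,0,0,0],
  [0,0,0.004,0,0,0,0],
  [0,0,0.002,0,0,0,0],
  [0,0,0.001,0,0,0,0],
  [0,0,0,0,0,0,0],
  [0,0,0,0,0,0,0],
])

```text
time: 26.48
tool_pos: [508.2, -244.4, 85.1]
tcp_rot: [0.001, -0.611, 0.791, 0.001]
contact_force: [0.1, 0.2, 0.6]
width: 0.495
```

Call:
play_rows([
  [0,0,0,0,0,0,-1],
  [0,0,0,0,0,0,-1],
  [0,0,0,0,0,0,-1],
  [0,0,0,0,0,0,-1],
  [0,0,0,0,0,0,-1],
  [0,0,0,0,0,0,-1],
  [0,0,0,0,0,0,-1],
  [0,0,0,0,0,0,-1],
  [0,0,0,0,0,0,-1],
  [0,0,0,0,0,0,-1],
])

```text
time: 27.32
tool_pos: [508.4, -244.5, 85.7]
tcp_rot: [0.001, -0.611, 0.791, 0.001]
contact_force: [-0.5, 0.3, -2.3]
width: 0.151
```

Run:
```python
from h import *
go(525.8,-4.5,200,-113.4)
save("wrist","w11",(170,100,470,340),2.6)
```

```text
t27.32 pos [ 508.4 -244.5   85.7] yaw -104.7 q6 1.32 F [-0.5  0.3 -2.3] w 0.151
  shift [-237.    43.8 -113.5] turn [0.01 0.2  8.75]
```

View pics/w11.png

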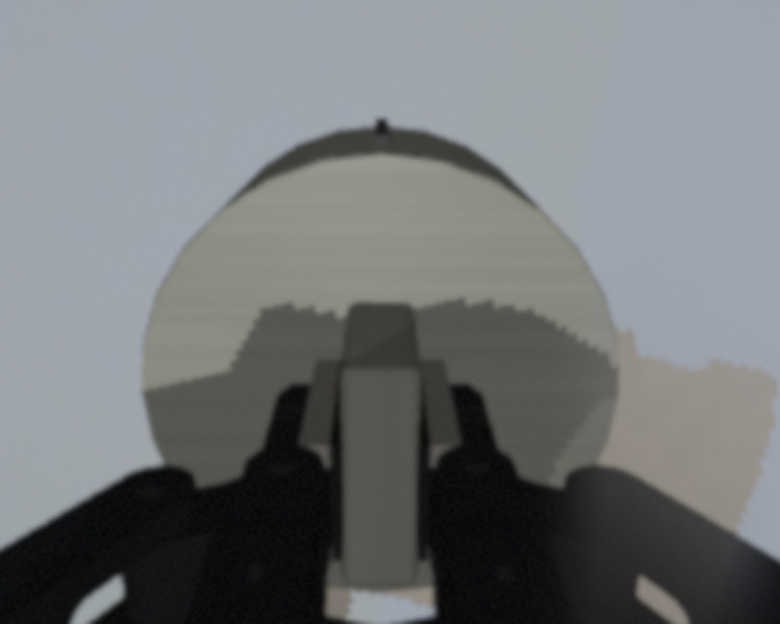

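The lid is gripped with its bar lined up with the jaws and centred in x. The bar top spans rows 241–325, and the lid's far top edge is at row 159.

Run:
```python
from h import *
np.set_printoptions(precision=1,suppress=True)
K,E,_=cam("wrist");s=robot.read_state();M=R.from_quat(np.roll(s["tcp_rot"],-1))
f=lambda u,v,z:M.inv().apply(ray(K,E,(170+u/2.6,100+v/2.6),z)-s["tool_pos"])
for p in ((380,153,56),(142,370,56),(617,370,56),(345,366,91),(420,366,91),(345,585,91),(418,585,91),(381,122,5)): print(p,f(*p))
```

```text
(380, 153, 56) [ -0.1 -52.5  29.7]
(142, 370, 56) [-52.2  -5.   29.9]
(617, 370, 56) [51.7 -5.2 29.6]
(345, 366, 91) [ -5.9 -21.9  -5.2]
(420, 366, 91) [  6.6 -21.9  -5.3]
(345, 585, 91) [-6.5 21.8 -5.2]
(418, 585, 91) [ 6.9 21.8 -5.3]
(381, 122, 5) [  0.3 -53.6  80.7]
```

Call:
play_rows([
  [0,0,-0.003,0,0,0,-1],
  [0,0,-0.008,0,0,0,-1],
  [0,0,-0.015,0,0,0,-1],
  [0,0,-0.018,0,0,0,-1],
  [0,0,-0.018,0,0,0,-1],
  [0,0,-0.015,0,0,0,-1],
  [0,0,-0.008,0,0,0,-1],
  [0,0,-0.002,0,0,0,-1],
  [-0.008,0.0015,0,0,0,0,-1],
  [-0.016,0.003,0,0,0,0,-1],
])

```text
time: 28.2
tool_pos: [509.7, -221.4, 179.8]
tcp_rot: [0.001, -0.61, 0.792, 0.001]
contact_force: [-0.4, 0.1, -1.3]
width: 0.153
```

Call:
play_rows([
  [-0.024,0.004,0,0,0,0,-1],
  [-0.026,0.005,0,0,0,0,-1],
  [-0.026,0.005,0,0,0,0,-1],
  [-0.026,0.005,0,0,0,0,-1],
  [-0.026,0.005,0,0,0,0,-1],
  [-0.026,0.005,0,0,0,0,-1],
  [-0.024,0.004,0,0,0,0,-1],
  [-0.016,0.003,0,0,0,0,-1],
  [-0.008,0.0015,0,0,0,0,-1],
  [0,0,0,0,0,0,-1],
])

```text
time: 29.03
tool_pos: [519.3, -0.3, 172.7]
tcp_rot: [-0.002, -0.61, 0.793, 0.005]
contact_force: [0.9, -0.7, -2.0]
width: 0.153
```

Run:
```python
from h import *
go(525.8,-4.5,160,-113.4)
```

```text
t29.03 pos [ 5.193e+02 -3.000e-01  1.727e+02] yaw -104.8 q6 1.76 F [ 0.9 -0.7 -2. ] w 0.153
  shift [ 2.4 -7.4 12.7] turn [0.62 0.12 8.56]
```

Call:
play_rows([
  [0.001,-0.003,0,0.3,0,2.5,-1],
  [0.001,-0.003,0,0.3,0,2.5,-1],
  [0,-0.001,0,0,0,2,-1],
  [0,0,0,0,0,1.5,-1],
  [0,0,0,0,0,0,-1],
  [0,0,0.003,0,0,0,-1],
  [0,0,0.004,0,0,0,-1],
  [0,0,0.003,0,0,0,-1],
  [0,0,0,0,0,0,-1],
  [0,0,0,0,0,0,-1],
])

```text
time: 29.87
tool_pos: [522.9, -7.6, 158.1]
tcp_rot: [-0.002, -0.548, 0.837, 0.002]
contact_force: [0.2, -0.1, -2.2]
width: 0.152
```

Run:
```python
from h import *
go(525.8,-4.5,122,-113.4)
```

```text
t29.87 pos [522.9  -7.6 158.1] yaw -113.6 q6 1.91 F [ 0.2 -0.1 -2.2] w 0.152
  shift [-4.  -1.6 36.1] turn [ 0.31 -0.02 -0.17]
```

Call:
play_rows([
  [-0.002,-0.0008,0,0.3,0,0,-1],
  [-0.002,-0.0008,0,0,0,0,-1],
  [0,0,0,0,0,0,-1],
  [0,0,0.004,0,0,0,-1],
  [0,0,0.006,0,0,0,-1],
  [0,0,0.006,0,0,0,-1],
  [0,0,0.006,0,0,0,-1],
  [0,0,0.004,0,0,0,-1],
  [0,0,0.001,0,0,0,-1],
  [0,0,0,0,0,0,-1],
])

```text
time: 30.7
tool_pos: [526.1, -4.0, 127.7]
tcp_rot: [-0.0, -0.548, 0.836, -0.0]
contact_force: [0.0, -0.9, -1.3]
width: 0.153
```

Run:
```python
from h import *
go(525.8,-4.5,115.5,-113.4)
```

```text
t30.70 pos [526.1  -4.  127.7] yaw -113.5 q6 1.92 F [ 0.  -0.9 -1.3] w 0.153
  shift [ 0.6  0.1 12.2] turn [ 0.   -0.03 -0.1 ]
```

Call:
play_rows([
  [0.0005,0,0.001,0,0,0,-1],
  [0,0,0.002,0,0,0,-1],
  [0,0,0.003,0,0,0,-1],
  [0,0,0.003,0,0,0,-1],
  [0,0,0.003,0,0,0,-1],
  [0,0,0.002,0,0,0,-1],
  [0,0,0.001,0,0,0,-1],
  [0,0,0,0,0,0,-1],
  [0,0,0,0,0,0,-1],
  [0,0,0,0,0,0,-1],
])

```text
time: 31.53
tool_pos: [526.2, -4.6, 111.3]
tcp_rot: [-0.0, -0.548, 0.836, -0.0]
contact_force: [-0.2, 0.9, -0.9]
width: 0.152
```

Run:
```python
from h import *
go(525.8,-4.5,95.5,-113.4)
```

```text
t31.53 pos [526.2  -4.6 111.3] yaw -113.5 q6 1.92 F [-0.2  0.9 -0.9] w 0.152
  shift [ 0.   0.4 15.8] turn [-0.02 -0.02 -0.11]
```

Call:
play_rows([
  [0,0.0003,0.001,0,0,0,-1],
  [0,0,0.002,0,0,0,-1],
  [0,0,0.0025,0,0,0,-1],
  [0,0,0.0025,0,0,0,-1],
  [0,0,0.002,0,0,0,-1],
  [0,0,0.001,0,0,0,-1],
  [0,0,0,0,0,0,-1],
  [0,0,0,0,0,0,-1],
  [0,0,0,0,0,0,-1],
  [0,0,0,0,0,0,-1],
])

```text
time: 32.37
tool_pos: [526.0, -4.5, 99.2]
tcp_rot: [0.0, -0.548, 0.836, -0.0]
contact_force: [-0.0, 0.2, -1.4]
width: 0.152
```

Run:
```python
from h import *
go(525.8,-4.5,95.5,-113.4)
```

```text
t32.37 pos [526.   -4.5  99.2] yaw -113.5 q6 1.92 F [-0.   0.2 -1.4] w 0.152
  shift [0.1 0.2 3.7] turn [-0.04 -0.01 -0.1 ]
```

Call:
play_rows([
  [0,0,0.001,0,0,0,-1],
  [0,0,0.001,0,0,0,-1],
  [0,0,0.001,0,0,0,-1],
  [0,0,0.0005,0,0,0,-1],
  [0,0,0.0005,0,0,0,-1],
  [0,0,0.0005,0,0,0,-1],
  [0,0,0.0005,0,0,0,-1],
  [0,0,0.0005,0,0,0,-1],
  [0,0,0.0005,0,0,0,-1],
  [0,0,0.0005,0,0,0,-1],
])

```text
time: 33.2
tool_pos: [526.3, -4.6, 95.4]
tcp_rot: [0.001, -0.548, 0.836, -0.001]
contact_force: [-3.0, -0.0, 10.1]
width: 0.156
```

Run:
```python
from h import *
go(525.8,-4.5,95.5,-113.4);print(robot.read_state()["moment"])
```

```text
t33.20 pos [526.3  -4.6  95.4] yaw -113.5 q6 1.92 F [-3.  -0.  10.1] w 0.156
  shift [ 0.1  0.5 -0.1] turn [-0.14  0.02 -0.11]
[ 0.11470818  0.66861852 -0.0232574 ]
```

Call:
play_rows([
  [0,0,0.0002,0,0,2,-1],
  [0,0,0.0002,0,0,3,-1],
  [0,0,0.0002,0,0,3.5,-1],
  [0,0,0.0002,0,0,3.5,-1],
  [0,0,0.0002,0,0,3.5,-1],
  [0,0,0.0002,0,0,3.5,-1],
  [0,0,0.0002,0,0,3.5,-1],
  [0,0,0.0002,0,0,3,-1],
  [0,0,0.0002,0,0,2,-1],
  [0,0,0.0002,0,0,1,-1],
])

```text
time: 34.03
tool_pos: [526.0, -5.0, 95.5]
tcp_rot: [0.001, -0.315, 0.949, -0.001]
contact_force: [-1.8, -0.3, 4.5]
width: 0.155
```

Run:
```python
from h import *
go(525.8,-4.5,95.5,-152.4);print(robot.read_state()["moment"])
```

```text
t34.03 pos [526.   -5.   95.5] yaw -143.2 q6 2.44 F [-1.8 -0.3  4.5] w 0.155
  shift [-0.1  0.5 -0. ] turn [-0.15  0.09  9.16]
[0.21762001 0.38498684 0.34192075]
```

Call:
play_rows([
  [0,0,0.0002,0,0,2,-1],
  [0,0,0.0002,0,0,2,-1],
  [0,0,0.0002,0,0,2,-1],
  [0,0,0.0002,0,0,1.5,-1],
  [0,0,0.0002,0,0,0.8,-1],
  [0,0,0.0002,0,0,0.3,-1],
  [0,0,0.0002,0,0,0,-1],
  [0,0,0.0002,0,0,0,-1],
  [0,0,0.0002,0,0,0,-1],
  [0,0,0.0002,0,0,0,-1],
])

```text
time: 34.87
tool_pos: [525.9, -5.1, 95.5]
tcp_rot: [0.001, -0.242, 0.97, -0.001]
contact_force: [-1.1, -1.5, 5.8]
width: 0.155
```

Run:
```python
from h import *
go(525.8,-4.5,95.5,-152.4);print(robot.read_state()["moment"])
save("wrist","w12",(150,80,490,352),2.2)
im=robot.read_camera("top")[170:240,292:362];cv2.imwrite("pics/t12.png",cv2.resize(im,None,fx=6,fy=6)[...,::-1])
```

```text
t34.87 pos [525.9  -5.1  95.5] yaw -151.9 q6 2.59 F [-1.1 -1.5  5.8] w 0.155
  shift [-0.2  0.6 -0. ] turn [-0.2   0.12  0.47]
[0.1743336  0.42492063 0.09170476]
```

View pics/w12.png

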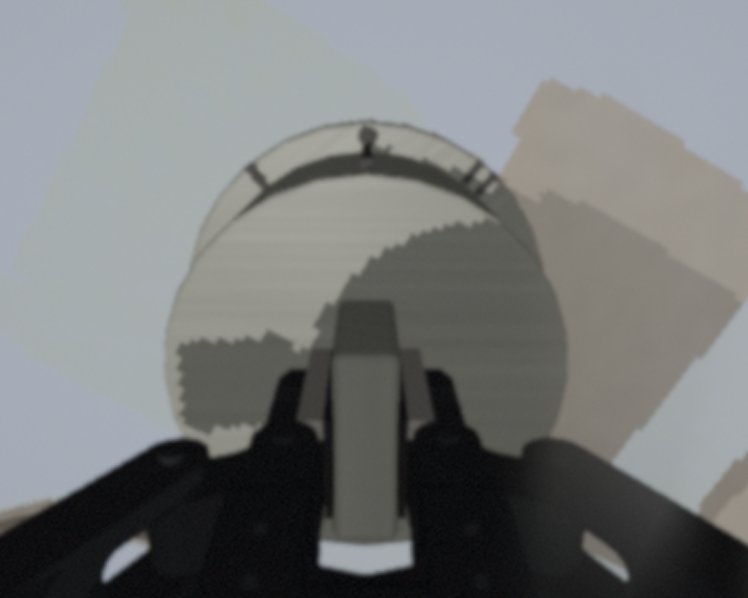

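The rib at (366,148) points straight at the round pip at (368,132). The entry bar (258,177) and the double bar (480,177) sit evenly either side. I'll hold for one call to check for drift.

Call:
play_rows([
  [0,0,0.0002,0,0,0.4,-1],
  [0,0,0.0002,0,0,0,-1],
  [0,0,0.0002,0,0,0,-1],
  [0,0,0.0002,0,0,0,-1],
  [0,0,0.0002,0,0,0,-1],
  [0,0,0.0002,0,0,0,-1],
  [0,0,0.0002,0,0,0,-1],
  [0,0,0.0002,0,0,0,-1],
  [0,0,0.0002,0,0,0,-1],
  [0,0,0.0002,0,0,0,-1],
])

```text
time: 35.8
tool_pos: [526.0, -5.1, 95.5]
tcp_rot: [0.002, -0.242, 0.97, -0.002]
contact_force: [-2.0, -0.2, 5.2]
width: 0.156
```

Run:
```python
from h import *
go(525.8,-4.5,95.5,-152.4);robot.read_camera("top")
im=save("top","t13");go(525.8,-4.5,95.5,-152.4);print(robot.read_state()["moment"])
a=cv2.imread("pics/top1.png")[100:280,190:312].astype(int);b=cv2.imread("pics/t13_raw.png")[100:280,190:312].astype(int)
d=(abs(a-b).max(2)>40).astype(np.uint8);n,l,s,c=cv2.connectedComponentsWithStats(d)
print([(c[i]+[190,100]).round().tolist()+[int(s[i,4])] for i in range(1,n) if s[i,4]>8])
```

```text
t35.80 pos [526.   -5.1  95.5] yaw -152.0 q6 2.59 F [-2.  -0.2  5.2] w 0.156
  shift [-0.1  0.6 -0. ] turn [-0.22  0.16  0.4 ]
t35.90 pos [525.9  -5.1  95.5] yaw -152.0 q6 2.59 F [-1.  -0.3  5.5] w 0.154
  shift [-0.2  0.5 -0. ] turn [-0.22  0.16  0.39]
[0.18141735 0.50231366 0.03664001]
[[193.0, 101.0, 11], [283.0, 104.0, 35], [259.0, 108.0, 9], [293.0, 109.0, 13], [249.0, 113.0, 17], [268.0, 111.0, 10], [207.0, 113.0, 9], [278.0, 113.0, 15], [304.0, 115.0, 17], [193.0, 113.0, 9], [229.0, 114.0, 12], [235.0, 115.0, 13], [213.0, 118.0, 12], [222.0, 117.0, 9], [206.0, 119.0, 10], [270.0, 121.0, 17], [308.0, 120.0, 12], [234.0, 125.0, 18], [240.0, 124.0, 12], [283.0, 123.0, 16], [203.0, 125.0, 23], [224.0, 126.0, 15], [252.0, 124.0, 13], [297.0, 127.0, 21], [269.0, 127.0, 13], [241.0, 132.0, 26], [252.0, 131.0, 19], [260.0, 132.0, 30], [209.0, 136.0, 33], [228.0, 131.0, 20], [244.0, 140.0, 27], [219.0, 141.0, 34], [289.0, 137.0, 16], [201.0, 144.0, 11], [234.0, 142.0, 13], [253.0, 149.0, 91], [274.0, 143.0, 11], [276.0, 224.0, 7612], [208.0, 145.0, 12], [227.0, 147.0, 19], [236.0, 152.0, 27], [204.0, 151.0, 10], [195.0, 157.0, 15], [228.0, 153.0, 11], [205.0, 155.0, 10], [270.0, 156.0, 13], [203.0, 159.0, 9], [231.0, 158.0, 13], [244.0, 159.0, 15], [192.0, 164.0, 18], [217.0, 163.0, 11], [236.0, 167.0, 23], [231.0, 175.0, 40], [262.0, 174.0, 18], [215.0, 174.0, 14], [223.0, 173.0, 19], [206.0, 175.0, 9], [251.0, 183.0, 182], [200.0, 179.0, 18], [211.0, 179.0, 9], [261.0, 185.0, 12], [231.0, 186.0, 12], [228.0, 193.0, 19], [210.0, 200.0, 28], [258.0, 205.0, 9], [255.0, 207.0, 9], [215.0, 212.0, 19], [227.0, 214.0, 13], [240.0, 211.0, 10], [196.0, 218.0, 16], [213.0, 220.0, 9], [198.0, 233.0, 21], [223.0, 233.0, 12], [206.0, 236.0, 16], [192.0, 244.0, 12], [209.0, 253.0, 41], [198.0, 251.0, 13], [220.0, 255.0, 16]]
```

```bash
python3 -c "
from h import *
print(robot.finish_job());go(525.8,-4.5,95.5,-152.4)"
```

```text
the job is handed in; nothing more can be done
None
the job is handed in; nothing more can be done
```

The job is handed in at about 36 s of the 70 s allowed. Both spare rolls are in the empty sockets, and the lid is on the cup's foot, twisted clockwise to the pips and still gripped.

**Checks that agreed:**
- **Rolls:** all three tops looked the same size and sat within about 1 mm of their sockets when taken at the seated height.
- **Lid seating:** the tool height of 95.5 mm matches the lid resting 10 mm above the ledge. I held it down with about 5 N.
- **Twist:** the tool had turned 38.5° from its angle at entry, against the 39° wanted, and stayed steady over the last second. In the wrist picture the rib points straight at the round pip, with the entry bar and the double-bar lock mark evenly either side, so it is far from the lock.

**Checks that disagreed or gave nothing:**
- **Wrist moment:** the moment about the vertical read only 0.04–0.09 N m at the end, against about 0.17 N m expected from the spring. I put this down to friction at the foot and sensor noise, but did not confirm it.
- **Bystanders:** comparing top-camera pictures from the start and the end to show that nothing else had moved was useless, because shadows and noise swamped it. I saw no contact with the other things in the force readings, but did not check their positions separately.

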